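Get the memory stick out of the blocked desk drawer

ROBOT

A 6-joint arm with a two-finger parallel gripper is mounted at the origin on a cart in front of the work surface, level with it; the furniture and walls round the work are solid. World frame = base frame: x ahead of the robot, y to its left, z up, the work surface at z = 0. Lengths are in m, angles in rad, forces in N, time in s.
With the tool pointing down it reaches from about 0.375 to 0.925 m from the base axis. Payload 5.7 kg.
Tool frame: the origin (TCP) lies on the centre line of the jaws, within the pads' length; the fingertips stand ahead of it and the grasp point (between the pads) lies 6 mm ahead of it (tcp_to_tips is the z of the fingertips in the tool frame, in m); z points along the fingers, y is the line along which they close (so a half turn about z gives the same grasp; the last joint's range is limited). The gripper opens to 85 mm and grips with 20 to 120 N. Pads are 22 mm wide; open, the fingers measure 114 mm over their backs; the gripper's body (76 mm by 85 mm) begins 54 mm behind the grasp point. The pads swing forward as they close: fully open they stand 13 mm farther back than shut.
Start: joints at [-0.115, 0.359, 1.51, -0, 1.272, -0.115], TCP at [0.6, -0, 0.256] pointing down, gripper open.
Joint ranges: [-2.97, 2.97], [-1.01, 2.36], [0.21, 2.38], [-0.96, 4.11], [0.2, 2.71], [-2.98, 2.98]. Speed limits (rad/s): [2.39, 2.39, 3.14, 3.14, 3.14, 3.14].

INTERFACE

Orientations are given as a unit quaternion [w, x, y, z].
In Python, from rig import sense, get_image, calibration, sign_off, silhouettes, tcp_to_tips gives the robot as it stands.
- The arm moves only by the tool carry_out, never from a script. Its argument "rows" is a list that holds one entry, the list of rows, each a list of 6 numbers: the shift along the tool's x, y, z in m, then the turn, a rotation vector about the tool's x, y, z in degrees. In form: [[[tx, ty, tz, wx, wy, wz], ...]]. A call has 1 to 10 rows; each row is the pose to reach, as a shift and turn from the pose commanded when the call began, along the tool's axes at that moment; what a row does not reach only later rows make up. A row lasts 1/12 s, in which the tool goes at most 41.7 mm and 7.16 degrees, less where a joint would pass 70% of its speed; a pose out of reach is approached as far as the arm can. A call with a gripper value outside its range is refused whole. "jaw" is the closure, from -1 (fully open) to 1 (shut), set as the call begins (left out, the last holds). The fingers move at their own pace and stop on an object; "squeeze" is the grip in N (left out, the last holds). Time passes only in rows, so rows that repeat a pose let the fingers close. It gives the time, the measured TCP pose, the force, the opening and the grip force at its end, in the units of the state.
- sense(): the state, without advancing time (a new reading comes with each control period).
- get_image(name): name is "scene" or "side" or "wrist"; returns (picture, depth): 384x512x3 uint8, red, green, blue; 384x512 float32, m along the optical axis (not along the pixel's ray), 0 where there is no reading.
- calibration(name): a dict with "mtx" (3x3 intrinsics, pixels), "extrinsics" (4x4, takes a point from camera to world coordinates); the wrist camera has in their place "tool_from_camera" (4x4, takes a point from camera to tool coordinates, whose origin is the TCP and whose axes are the flange's). Camera axes: x right, y up, looking along -z (the intrinsics and any distortion apply to the point x, -y, -z); pixel columns grow to the right and rows downward; lengths in m; the calibration is good to about 2 mm. A picture is of the moment at which its call begins: read the wrist's pose just before it. calibration takes no time and is no camera call.
- sign_off(): hands the job in; it is judged then, once.
Trained networks look in the newest picture that a camera, given by its name, has taken for a name from the list of things; names that differ only in an ending like _2 or _b are one class to them, and where a whole thing is asked for, a point or a joint stands for the part that bears it (a point fixed in the world has none). Each returns a list of dicts, best first, with "p" (0 to 1); they miss things now and then, are a little off and sometimes report something else, mostly with a low value. They report only what shows in the picture. A call takes as long as a camera call.
- silhouettes(name, camera): "mask" (384x512 bool, what is visible of it) and "xy" ([column, row] in pixels, amid what is visible of it).
The state is a dict: "time": time; "joints": joint angles; "joint_velocities": joint speeds; "joint_torque": joint torques, N m; "ee_pos": TCP position; "tcp_rot": TCP orientation; "ft_force": force on the tool from outside, world axes, zero at the start; "moment": the same for the moment, N m; "opening": finger opening in m; "grip_force": force on a finger pad.
Only numpy, scipy, OpenCV 4.12 (cv2) and the standard library are available. Lean on these libraries where they do the work, as an engineer would, in place of code of your own. Each camera call takes 0.05 s, during which the arm holds its last target. There are 200 camera calls.

TASK

The stapler and the tape dispenser stand in front of the little white drawer box with the see-through top, so its drawer cannot come out: set both aside in the wooden tray, pull the drawer wide open, take out the dark red memory stick (the eraser stays in the drawer) and lay it flat in the middle of the yellow note pad. Then push the drawer fully shut and put the stapler and the tape dispenser back exactly where each of them stood, lined up as before. Do not shift the dish of paper clips.

Things in the scene. Friction and masses are not known exactly. Their poses are not given: they have to be found in the camera images.
- drawer_unit: desktop drawer box, 140 deep (x) x 150 wide (y) x 62 mm high, fixed to the table; white shell with a clear acrylic top (3 to 4 mm thick) through which the contents are seen. Origin: centre of its underside on the table; z up; its front, with the drawer, faces its own -x. The drawer slides out along the box's -x and stays level.
- unit_drawer (a joint): opening of the drawer in m: 0 shut (front panel flush with the shell), 0.095 fully out (a stop). Slides freely with about 1 N of friction, no spring, no catch. Its tray is open on top, 112 mm (x) by 126 mm (y) inside; inner floor 11.5 mm above the table, side and back walls 38 mm and front panel 61 mm high above the table. It carries the memory stick and the eraser along.
- drawer_handle (a point): middle of the drawer's steel bar pull: a horizontal round bar 75 mm long and 11 mm thick, parallel to the drawer front (along the y axis of this frame), 35 mm in front of the front panel (clear gap 29 mm) and 40 mm above the table; it moves with the drawer. Frame turned like drawer_unit's.
- tray: shallow tray with dark wooden rim and grey felt floor, 190 (x) x 186 (y) mm outside, rim 6 mm wide and 13 mm high, floor 3 mm above the table; fixed, empty at the start. Origin: centre of its underside.
- note_pad: pad of yellow sticky notes, 77 x 77 mm, top 17.5 mm above the table; fixed. It lies either at the right front or at the left back of the table. Pass on the robot's side of the table lamp at the right (its fixed shade hangs from 0.28 m height upwards over x > 0.45, y < -0.23 m). Origin: centre of its underside.
- stapler: black stapler, 36 (x) x 145 (y) x 57 mm high, 0.22 kg; the arm, 30 mm wide between 28 and 56 mm height, does not move and is good to grip across x. Origin: centre of its underside, y along its length.
- tape_dispenser: black weighted tape dispenser with a pale roll of tape, 50 (x) x 134 (y) x 64 mm high, 0.52 kg (may be a third lighter or heavier); flat side cheeks 50 mm apart reach up to 62 mm height from y = -43 to +67 mm; low nose with the cutter at -y. Origin: centre of its underside, y along its length.
- memory_stick: dark red memory stick with a silver plug, 18 (x) x 53 (y) x 8 mm high, 12 g, lying flat on the drawer's floor. Origin: centre of its underside, y along its length; the red body (18 mm wide) reaches from y = -14 to +26 mm, the plug (12 mm wide) is at -y.
- eraser: blue and white eraser, 23 (x) x 58 (y) x 12 mm high, lying in the drawer beside the memory stick; it stays in the drawer. Origin: centre of its underside.
- clip_dish: round dark blue dish with paper clips, 97 mm across, 24 mm high, loose; a bystander to be left alone. It lies where the note pad does not, at the right front or the left back. At the left, also keep clear of the fixed pen cup (80 mm wide, pencils up to 175 mm high, pass it on the robot's side) at about x = 0.64, y = 0.14 m. Origin: centre of its underside.

How it is judged:
On the way, in this order (a step that is already met when the one before it is completed fails the run):
1. stapler and tape dispenser both stand in the tray, let go (x of stapler in the frame of tray between -0.08 and 0.08 m and y of stapler in the frame of tray between -0.055 and 0.055 m and z of stapler in the frame of tray between -0.002 and 0.01 m and contact force between the fingers and stapler below 0.3 N and x of tape_dispenser in the frame of tray between -0.08 and 0.08 m and y of tape_dispenser in the frame of tray between -0.055 and 0.055 m and z of tape_dispenser in the frame of tray between -0.002 and 0.01 m and contact force between the fingers and tape_dispenser below 0.3 N), for 0.2 s.
2. the drawer is pulled wide open (at least 80 mm) (value of joint unit_drawer above 0.08 m), for 0.1 s.
3. the memory stick lies on the note pad, let go (horizontal distance between memory_stick and note_pad below 0.015 m and z of memory_stick in the frame of note_pad between 0.012 and 0.022 m and angle between memory_stick's own z axis and vertical below 0.15 rad and contact force between the fingers and memory_stick below 0.3 N), for 0.2 s.
4. the drawer is shut again, with stapler and tape dispenser still in the tray (all of step 1 and value of joint unit_drawer below 0.004 m), for 0.1 s.
At the end, for the whole second after the job is handed in: Drawer shut (4 mm), eraser inside; memory stick flat on the pad, within 15 mm of its middle; stapler and tape dispenser upright, within 15 mm of where each stood and within 0.25 rad of square to the drawer front; all released and at rest (all of step 3 and value of joint unit_drawer below 0.004 m and distance of each of stapler, tape_dispenser from where it was at the start of the episode below 0.015 m and angle between the y axis of each of stapler, tape_dispenser and the x axis of drawer_unit, either way round below 0.25 rad and angle between each of stapler, tape_dispenser's own z axis and vertical below 0.1 rad and linear speed of each of stapler, tape_dispenser, memory_stick below 0.02 m/s and x of eraser in the frame of drawer_unit between -0.066 and 0.06 m and y of eraser in the frame of drawer_unit between -0.065 and 0.065 m and z of eraser in the frame of drawer_unit between 0.005 and 0.03 m); the robot touches nothing.
It fails at once if the dish of paper clips is shifted (more than 15 mm) (distance of clip_dish from where it was at the start of the episode above 0.015 m).
It fails at once if the eraser is lifted out of the drawer (height (world z) of eraser above 0.06 m).
It also fails if it takes over 144 s, if anything falls off the work surface, if the arm or the gripper's body presses on something with over 40 N, if the wrist force passes 120 N, or if a joint passes its speed limit or range.

## Working session

There is one attempt and no reset: what is moved stays moved. The work goes in short steps, Python scripts to look and compute and a tool call to move; the robot and the scene stay as the last step left them, time stands still between calls to the robot, and variables do not carry over. Pictures are saved under pics/ and viewed, at most 14 in all, crops included, and the job is handed in when it is done.

Besides the shell and the picture viewer there is one more tool, called after "Emit:" by a JSON object that holds its "method" and its "body". carry_out: Moves the arm, as the interface text tells. Its arguments: {"type":"object","properties":{"rows":{"type":"array","items":{"type":"array","items":{"type":"array","items":{"type":"number"}}}},"jaw":{"type":"number"},"squeeze":{"type":"number"}},"required":["rows"]}

```bash
mkdir -p pics; cat > h.py <<'E'
import numpy as np, cv2
from rig import sense, get_image, calibration, sign_off, silhouettes, tcp_to_tips
from scipy.spatial.transform import Rotation as R
def T_tool(s=None):
    s=s or sense(); q=s["tcp_rot"]; T=np.eye(4)
    T[:3,:3]=R.from_quat([q[1],q[2],q[3],q[0]]).as_matrix(); T[:3,3]=s["ee_pos"]; return T
def cloud(name):
    c=calibration(name); T=(T_tool()@np.array(c["tool_from_camera"])) if name=="wrist" else np.array(c["extrinsics"])
    im,d=get_image(name); K=np.array(c["mtx"])
    v,u=np.mgrid[0:384,0:512]
    dist=c.get("distortion",c.get("dist"))
    uv=np.stack([u,v],-1).reshape(-1,1,2).astype(float)
    n=cv2.undistortPoints(uv,K,None if dist is None else np.array(dist)).reshape(384,512,2)
    P=np.stack([n[...,0]*d,-n[...,1]*d,-d],-1)@T[:3,:3].T+T[:3,3]
    P[d==0]=np.nan
    return im,d,P
def save(im,n): cv2.imwrite(f"pics/{n}.png",im[...,::-1])
def rect(pts):
    (c,s,a)=cv2.minAreaRect((pts*1000).astype(np.float32)); return np.round(c,1),np.round(s,1),round(a,1)
E
python3 - <<'E'
from h import *
print(sense(), tcp_to_tips)
ims=[]
for n in ["scene","side","wrist"]:
    c=calibration(n); print(n,c.keys())
    im,d,P=cloud(n); ims.append(im)
    for o in ["drawer_unit","drawer_handle","tray","note_pad","stapler","tape_dispenser","memory_stick","eraser","clip_dish"]:
        for r in silhouettes(o,n)[:2]:
            m=r["mask"]; p=P[m]; p=p[~np.isnan(p[:,0])]
            if r["p"]<.3 or len(p)<20: print(n,o,"low",r["p"]);continue
            zt=np.percentile(p[:,2],95); 
            print(n,o,round(r["p"],2),np.round(r["xy"]),len(p),"med",np.round(np.median(p,0),3),"zt",round(zt,3),rect(p[:,:2]))
save(np.hstack([cv2.resize(i,(400,300)) for i in ims[:2]]),"a"); save(ims[0],"scene");save(ims[2],"wrist")
E
```

```text
{'time': 0.0, 'joints': array([-1.15071304e-01,  3.59498122e-01,  1.51144382e+00,  9.67892454e-07,
        1.27248875e+00, -1.15091082e-01]), 'joint_velocities': array([ 0.00175318, -0.00110556, -0.00029466, -0.00076703, -0.0010014 ,
        0.00054801]), 'joint_torque': array([ 1.96551155e-03, -5.27614331e+01, -2.78626120e+01, -6.37880498e-05,
        1.32890840e-02, -2.81424428e-05]), 'ee_pos': array([5.99364306e-01, 8.33487280e-05, 2.55453304e-01]), 'tcp_rot': array([-7.20451179e-04,  7.07099591e-01,  7.07113374e-01, -5.70562112e-04]), 'ft_force': array([0.99432921, 0.7457777 , 0.60966306]), 'moment': array([ 0.03161617, -0.00547981,  0.01145625]), 'grip_force': 0.0, 'opening': 0.08555153430844156} 0.025
scene dict_keys(['mtx', 'extrinsics'])
scene drawer_unit 0.94 [170. 208.] 3239 med [ 0.558 -0.185  0.058] zt 0.062 (array([ 457.2, -197.3]), array([292.1, 213.9]), 13.8)
scene drawer_handle 0.92 [203. 208.] 618 med [ 0.53  -0.126  0.041] zt 0.06 (array([ 486.6, -109.7]), array([ 52.7, 212. ]), 88.6)
scene tray 0.63 [349. 198.] 1519 med [0.415 0.253 0.003] zt 0.013 (array([502.6, 2
[... 1918 characters left out ...]
42  0.06 ] zt 0.062 (array([ 532.9, -106.2]), array([250. , 115.5]), 87.8)
wrist stapler 0.96 [148. 155.] 5617 med [0.493 0.012 0.048] zt 0.056 (array([479.6,   7.4]), array([146.4,  49. ]), 80.6)
wrist tape_dispenser 0.93 [222. 154.] 6297 med [0.563 0.014 0.019] zt 0.063 (array([563.1,  -1.1]), array([140.8,  49.8]), 87.6)
wrist eraser 0.68 [201. 273.] 3533 med [ 0.536 -0.124  0.043] zt 0.061 (array([523.5, -80.7]), array([102.9, 137.3]), 13.8)
wrist eraser 0.48 [193. 301.] 9001 med [ 0.531 -0.142  0.06 ] zt 0.062 (array([ 526.4, -109.8]), array([124.2, 250.8]), 2.1)
wrist clip_dish 0.52 [ 60. 381.] 182 med [ 0.34  -0.295  0.01 ] zt 0.022 (array([ 338.7, -291.9]), array([44.2, 22.4]), 17.4)
```

View pics/wrist.png

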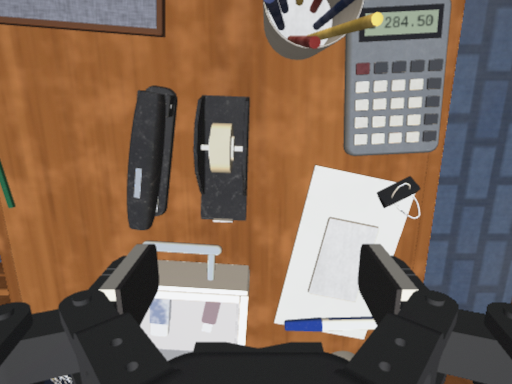

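View pics/scene.png

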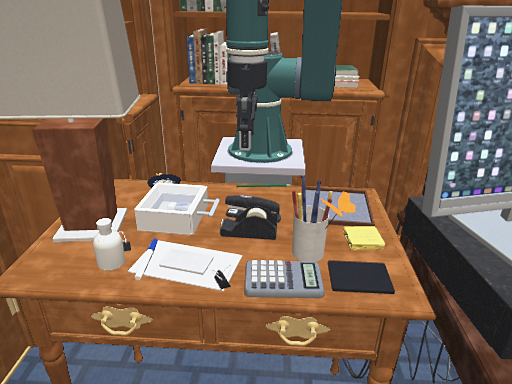

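```bash
python3 - <<'E'
from h import *
im,d,P=cloud("wrist")
print(np.array(calibration("wrist")["tool_from_camera"]).round(3), T_tool().round(4))
def core(p):
    m=np.median(p,0); return p[np.linalg.norm(p[:,:2]-m[:2],axis=1)<.2]
def get(o,zl,zh,cam="wrist"):
    for r in silhouettes(o,cam)[:1]:
        m=cv2.erode(r["mask"].astype(np.uint8),np.ones((3,3)))>0
        p=P[m]; p=p[(p[:,2]>zl)&(p[:,2]<zh)]
        print(cam,o,round(r["p"],2),len(p),rect(p[:,:2])) ; print(np.percentile(p,[1,50,99],axis=0).round(4).tolist())
        return p
get("stapler",.04,.065); get("stapler",.05,.065); get("stapler",-.01,.012)
p=get("tape_dispenser",.05,.07); get("tape_dispenser",.012,.04); get("tape_dispenser",.012,.07)
# handle : bar in front; points of z .04-.048
get("drawer_handle",.036,.05); get("drawer_handle",.055,.066)
get("drawer_unit",.057,.066)
im,d,P=cloud("scene"); get("note_pad",.012,.022,"scene"); get("tray",.0095,.018,"scene")
get("clip_dish",.01,.03,"scene")
im,d,P=cloud("side"); get("tray",.0095,.018,"side"); get("tray",-.001,.007,"side")
E
```

```text
[[ 0.001  0.963  0.268  0.067]
 [ 1.    -0.001  0.    -0.   ]
 [ 0.     0.268 -0.963 -0.117]
 [ 0.     0.     0.     1.   ]] [[-0.000e+00  1.000e+00 -1.000e-04  6.000e-01]
 [ 1.000e+00  0.000e+00  0.000e+00  0.000e+00]
 [ 0.000e+00 -1.000e-04 -1.000e+00  2.562e-01]
 [ 0.000e+00  0.000e+00  0.000e+00  1.000e+00]]
wrist stapler 0.71 3616 (array([487.9,   4.5]), array([136.4,  25.8]), 79.9)
[[0.4701, -0.0596, 0.0406], [0.4902, 0.0089, 0.0519], [0.5056, 0.07, 0.057]]
wrist stapler 0.71 2334 (array([485.6,  -2.8]), array([118.1,  23.8]), 79.9)
[[0.4699, -0.0557, 0.0501], [0.4866, 0.0005, 0.0537], [0.5001, 0.0511, 0.0572]]
wrist stapler 0.71 930 (array([497.8,   8.3]), array([138. ,  27.7]), 88.9)
[[0.4846, -0.0581, 0.0047], [0.4986, 0.0111, 0.0084], [0.5121, 0.0763, 0.0109]]
wrist tape_dispenser 0.61 1475 (array([564.4,  20.4]), array([57.8, 48.7]), 87.6)
[[0.5405, -0.0055, 0.0503], [0.5645, 0.0215, 0.0595], [0.5891, 0.0466, 0.065]]
wrist tape_dispenser 0.61 3379 (array([563.9,   2. ]), array([130.7,  48.4]), 87.4)
[[0.5397, -0.0624, 0.0121], [0.561, -0.0195, 0.0152], [0.5876, 0.0628, 0.0
[... 721 characters left out ...]
, 72.6]), 6.0)
[[0.5439, 0.2322, 0.0124], [0.5846, 0.2685, 0.0158], [0.6179, 0.3067, 0.018]]
scene tray 0.81 104 (array([420.6, 227.5]), array([168.1, 190.9]), 85.7)
[[0.321, 0.1536, 0.0095], [0.5117, 0.2622, 0.0114], [0.5183, 0.3154, 0.014]]
scene clip_dish 0.78 177 (array([ 327.2, -278.3]), array([62.2, 88.2]), 34.7)
[[0.2944, -0.3125, 0.0103], [0.3119, -0.2814, 0.0167], [0.359, -0.2302, 0.0241]]
side tray 0.78 478 (array([418. , 227.7]), array([186., 184.]), 85.9)
[[0.3248, 0.1325, 0.0095], [0.4254, 0.3116, 0.0131], [0.5148, 0.3247, 0.0157]]
side tray 0.78 2991 (array([417.6, 226.8]), array([185.2, 179. ]), 85.9)
[[0.329, 0.136, 0.0028], [0.4171, 0.2291, 0.0049], [0.5064, 0.3165, 0.0068]]
```

The wrist picture shows the stapler at (150,155), the tape dispenser at (222,155), the drawer handle at (180,248) and the stick and eraser under the acrylic at (212,313) and (160,315). The scene picture puts the yellow pad at the left back (364,239) and the dish at the right front (163,181).

```bash
python3 - <<'E'
from h import *
im,d,P=cloud("wrist")
for o in ["tape_dispenser","stapler"]:
    m=silhouettes(o,"wrist")[0]["mask"]; p=P[m]
    for y in np.arange(-.075,.08,.01):
        q=p[(abs(p[:,1]-y)<.003)]
        if len(q)<5: continue
        h=q[q[:,2]>(.028 if o=="stapler" else .0)]
        print(o,round(y,3),"x",np.percentile(h[:,0],[2,98]).round(3) if len(h) else 0,"z",np.percentile(q[:,2],[5,50,97]).round(3))
E
```

```text
tape_dispenser -0.075 x [0.559 0.57 ] z [-0.001 -0.001  0.001]
tape_dispenser -0.065 x [0.539 0.585] z [0.017 0.021 0.027]
tape_dispenser -0.055 x [0.537 0.585] z [0.019 0.021 0.022]
tape_dispenser -0.045 x [0.538 0.585] z [0.017 0.019 0.02 ]
tape_dispenser -0.035 x [0.539 0.586] z [0.015 0.016 0.019]
tape_dispenser -0.025 x [0.539 0.587] z [0.012 0.014 0.035]
tape_dispenser -0.015 x [0.54  0.587] z [0.011 0.013 0.045]
tape_dispenser -0.005 x [0.54  0.588] z [0.012 0.024 0.056]
tape_dispenser 0.005 x [0.54  0.588] z [0.012 0.057 0.061]
tape_dispenser 0.015 x [0.54  0.589] z [0.019 0.061 0.065]
tape_dispenser 0.025 x [0.541 0.589] z [0.012 0.059 0.065]
tape_dispenser 0.035 x [0.541 0.589] z [0.012 0.055 0.06 ]
tape_dispenser 0.045 x [0.541 0.59 ] z [0.011 0.013 0.055]
tape_dispenser 0.055 x [0.542 0.59 ] z [0.011 0.013 0.045]
tape_dispenser 0.065 x [0.542 0.59 ] z [0.008 0.01  0.035]
stapler -0.065 x [0.469 0.486] z [0.004 0.048 0.05 ]
stapler -0.055 x [0.466 0.489] z [0.007 0.048 0.051]
stapler -0.045 x [0.467 0.492] z [0.007 0.049 0.054]
stapler -0.035 x [0.468 0.494] z [0.007 0.052 0.055]
stapler -0.025 x [0.469 0.496] z [0.007 0.053 0.057]
stapler -0.015 x [0.471 0.498] z [0.007 0.053 0.057]
stapler -0.005 x [0.472 0.499] z [0.007 0.053 0.057]
stapler 0.005 x [0.474 0.501] z [0.007 0.053 0.057]
stapler 0.015 x [0.475 0.503] z [0.007 0.053 0.056]
stapler 0.025 x [0.478 0.504] z [0.005 0.052 0.055]
stapler 0.035 x [0.479 0.505] z [0.007 0.05  0.054]
stapler 0.045 x [0.482 0.506] z [0.007 0.049 0.052]
stapler 0.055 x [0.483 0.508] z [0.008 0.046 0.05 ]
stapler 0.065 x [0.486 0.508] z [0.006 0.043 0.047]
stapler 0.075 x [0.482 0.497] z [0.004 0.008 0.039]
```

Emit:
{"method": "carry_out", "body": {"rows": [[[0.004,-0.04,0.03,0,0,4],[0.004,-0.08,0.06,0,0,9],[0.004,-0.113,0.09,0,0,9],[0.004,-0.113,0.11,0,0,9],[0.004,-0.113,0.11,0,0,9],[0.004,-0.113,0.11,0,0,9]]], "jaw": -0.3, "squeeze": 40}}

```text
time: 3.0
ee_pos: [0.4856, 0.0042, 0.1456]
tcp_rot: [-0.001, 0.76, 0.649, -0.001]
ft_force: [0.6, -0.3, 0.6]
opening: 0.056
grip_force: 0.0
```

Emit:
{"method": "carry_out", "body": {"rows": [[[0,0.001,0.03,0,0,0],[0,0.001,0.06,0,0,0],[0,0.001,0.08,0,0,0],[0,0.001,0.091,0,0,0],[0,0.001,0.091,0,0,0],[0,0.001,0.091,0,0,0]]]}}

```text
time: 3.5
ee_pos: [0.4911, 0.0035, 0.0563]
tcp_rot: [0.001, 0.76, 0.649, 0.001]
ft_force: [0.7, -0.1, 0.0]
opening: 0.0559
grip_force: 0.0
```

Emit:
{"method": "carry_out", "body": {"rows": [[[0,0,0,0,0,0],[0,0,0,0,0,0],[0,0,0,0,0,0],[0,0,0,0,0,0],[0,0,0,0,0,0],[0,0,0,0,0,0]]], "jaw": 1, "squeeze": 40}}

```text
time: 4.0
ee_pos: [0.4895, 0.0037, 0.057]
tcp_rot: [0.001, 0.76, 0.649, 0.001]
ft_force: [-1.5, -0.3, 6.2]
opening: 0.0284
grip_force: 39.1
```

Emit:
{"method": "carry_out", "body": {"rows": [[[0,0,-0.02,0,0,0],[0,0,-0.05,0,0,0],[0,0,-0.08,0,0,0],[0.025,-0.02,-0.09,0,0,0],[0.05,-0.04,-0.09,0,0,0],[0.075,-0.06,-0.09,0,0,0],[0.1,-0.08,-0.09,0,0,0],[0.125,-0.1,-0.09,0,0,0],[0.15,-0.12,-0.09,0,0,0],[0.175,-0.14,-0.09,0,0,0]]]}}

```text
time: 4.83
ee_pos: [0.3766, 0.1999, 0.1463]
tcp_rot: [0.0, 0.761, 0.649, 0.001]
ft_force: [0.1, 0.1, -2.4]
opening: 0.0281
grip_force: 40.8
```

Emit:
{"method": "carry_out", "body": {"rows": [[[0.02,-0.01,0,0,0,0],[0.03,-0.017,0,0,0,0],[0.03,-0.017,0,0,0,0],[0.03,-0.017,0.03,0,0,0],[0.03,-0.017,0.06,0,0,0],[0.03,-0.017,0.078,0,0,0],[0.03,-0.017,0.084,0,0,0],[0.03,-0.017,0.086,0,0,0],[0.03,-0.017,0.087,0,0,0],[0.03,-0.017,0.087,0,0,0]]]}}

```text
time: 5.67
ee_pos: [0.3641, 0.2299, 0.0596]
tcp_rot: [-0.0, 0.76, 0.649, -0.001]
ft_force: [-4.5, -2.4, 11.0]
opening: 0.0285
grip_force: 42.9
```

```bash
python3 - <<'E'
from h import *
print(sense())
im,d,P=cloud("side"); i1=im; im,d,P=cloud("wrist"); save(np.hstack([cv2.resize(i,(400,300)) for i in [i1,im]]),"b")
E
```

```text
{'time': 5.6667, 'joints': array([ 4.02677020e-01,  4.31447135e-01,  2.06697602e+00, -3.56257501e-04,
        6.45419803e-01,  5.60161266e-01]), 'joint_velocities': array([ 0.00079665,  0.00057999,  0.00259741, -0.00083198, -0.00694991,
       -0.0006391 ]), 'joint_torque': array([-1.27882306e-01, -3.89189208e+01, -1.51002735e+01,  9.45276883e-02,
       -2.06286304e+00,  1.48153788e-02]), 'ee_pos': array([0.36406581, 0.22988376, 0.05964414]), 'tcp_rot': array([-2.34693735e-04,  7.60444373e-01,  6.49402093e-01, -1.10558923e-03]), 'ft_force': array([-4.45611326, -2.38000025, 10.95887936]), 'moment': array([-0.43187836,  0.9697688 ,  0.01039352]), 'grip_force': 42.89954174853847, 'opening': 0.028478972035106888}
```

View pics/b.png

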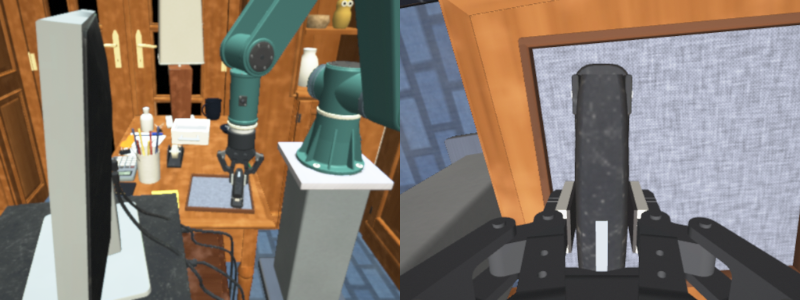

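The stapler is held upright on the tray felt (tip at (600,70) in the wrist half), clear of the rim. Releasing it and going for the dispenser.

Emit:
{"method": "carry_out", "body": {"rows": [[[0,0,0,0,0,0],[0,0,0,0,0,0],[0,0,0,0,0,0],[0,0,0,0,0,0],[0,0,0,0,0,0],[0,0,-0.03,0,0,0],[0,0,-0.06,0,0,0],[0,0,-0.09,0,0,0],[0,0,-0.1,0,0,0]]], "jaw": -0.3}}

```text
time: 6.52
ee_pos: [0.3667, 0.2317, 0.1616]
tcp_rot: [0.001, 0.76, 0.65, 0.002]
ft_force: [0.7, 0.9, 0.0]
opening: 0.0553
grip_force: 0.0
```

Emit:
{"method": "carry_out", "body": {"rows": [[[-0.024,0.031,0,0,0,0],[-0.048,0.062,0,0,0,0],[-0.072,0.093,0,0,0,0],[-0.096,0.124,0,0,0,0],[-0.12,0.155,0,0,0,-6.6],[-0.144,0.186,0,0,0,-6.6],[-0.168,0.215,0,0,0,-6.6],[-0.181,0.2315,0,0,0,-6.6],[-0.181,0.2315,0,0,0,-6.6],[-0.181,0.2315,0,0,0,-6.6]]], "jaw": -0.65}}

```text
time: 7.35
ee_pos: [0.5658, 0.0149, 0.1579]
tcp_rot: [-0.0, 0.722, 0.691, -0.0]
ft_force: [-1.3, 0.1, 0.1]
opening: 0.0704
grip_force: 0.0
```

```bash
python3 - <<'E'
from h import *
print(sense()["ee_pos"],sense()["opening"],R.from_matrix(T_tool()[:3,:3]).as_euler("zyx",True))
im,d,P=cloud("wrist"); save(im,"c")
m=silhouettes("tape_dispenser","wrist")[0]["mask"]; p=P[m]; p=p[(p[:,2]>.008)&(p[:,2]<.07)]
print(rect(p[:,:2]),np.percentile(p,[1,99],axis=0).round(3)); q=p[p[:,2]>.045];print(rect(q[:,:2]))
E
```

```text
[0.56576977 0.01494393 0.15787552] 0.07038074978204897 [-8.74777906e+01 -3.15797820e-02 -1.79987668e+02]
(array([563.1,   1.9]), array([134.5,  49.8]), 87.8) [[ 0.539 -0.063  0.009]
 [ 0.588  0.067  0.064]]
(array([564.,  21.]), array([68.5, 49.8]), 88.5)
```

View pics/c.png

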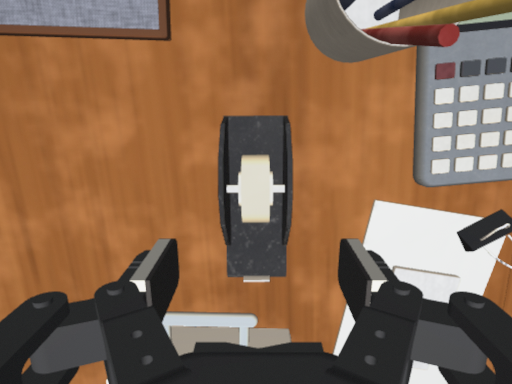

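The dispenser is central at (256,195), roll at (256,188), nose toward the drawer, with both fingers clear of it. Descending.

Emit:
{"method": "carry_out", "body": {"rows": [[[0,-0.002,0.03,0,0,0],[0,-0.002,0.06,0,0,0],[0,-0.002,0.09,0,0,0],[0,-0.002,0.105,0,0,0],[0,-0.002,0.112,0,0,0],[0,-0.002,0.112,0,0,0],[0,-0.002,0.112,0,0,0]]]}}

```text
time: 8.03
ee_pos: [0.563, 0.0167, 0.0467]
tcp_rot: [-0.0, 0.721, 0.693, -0.0]
ft_force: [-0.5, -0.0, 0.3]
opening: 0.0703
grip_force: 0.0
```

Emit:
{"method": "carry_out", "body": {"rows": [[[0,0,0,0,0,0],[0,0,0,0,0,0],[0,0,0,0,0,0],[0,0,0,0,0,0],[0,0,0,0,0,0],[0,0,0,0,0,0]]], "jaw": 1, "squeeze": 60}}

```text
time: 8.53
ee_pos: [0.5643, 0.0161, 0.0479]
tcp_rot: [0.001, 0.722, 0.692, 0.001]
ft_force: [-0.6, 1.4, 6.9]
opening: 0.0485
grip_force: 64.4
```

Emit:
{"method": "carry_out", "body": {"rows": [[[0,0,-0.01,0,0,0],[0,0,-0.03,0,0,0],[0,0,-0.06,0,0,0],[0,0,-0.09,0,0,0],[0,0,-0.1,0,0,0],[0,0,-0.1,0,0,0]]]}}

```text
time: 9.03
ee_pos: [0.5653, 0.0158, 0.1493]
tcp_rot: [0.002, 0.722, 0.692, 0.002]
ft_force: [1.0, -0.7, -6.7]
opening: 0.0491
grip_force: 64.3
```

```bash
python3 - <<'E'
from h import *
s=sense();print(s["ee_pos"],s["opening"],s["ft_force"],s["moment"]);T=T_tool()
c,sn=np.cos(np.radians(-4.1)),np.sin(np.radians(-4.1))
tray=np.array([.4178,.2272]); ax=np.array([c,sn]); ay=np.array([-sn,c])
# dispenser origin is 13mm toward -y of the grip
t=tray+ax*.042+ay*.012
dl=np.r_[t,T[2,3]]-T[:3,3]; print(t,T[:3,:3].T@dl)
E
```

```text
[0.5653334  0.0157538  0.14933809] 0.049109588736759656 [ 1.02002047 -0.73037583 -6.74808962] [ 0.06853799 -0.03519697 -0.00969996]
[0.46055048 0.2361664 ] [ 0.21582799 -0.11392471 -0.00078189]
```

Emit:
{"method": "carry_out", "body": {"rows": [[[0.027,-0.014,0,0,0,0],[0.054,-0.028,0,0,0,0],[0.081,-0.043,0,0,0,0],[0.108,-0.057,0,0,0,0],[0.135,-0.071,0,0,0,0],[0.162,-0.085,0,0,0,0],[0.19,-0.1,0,0,0,0],[0.216,-0.114,0,0,0,0],[0.216,-0.114,0,0,0,0],[0.216,-0.114,0,0,0,0]]]}}

```text
time: 9.87
ee_pos: [0.4562, 0.2373, 0.1446]
tcp_rot: [-0.001, 0.721, 0.693, -0.002]
ft_force: [0.4, -0.4, -6.7]
opening: 0.049
grip_force: 64.4
```

Emit:
{"method": "carry_out", "body": {"rows": [[[0,0,0.03,0,0,0],[0,0,0.06,0,0,0],[0,0,0.083,0,0,0],[0,0,0.09,0,0,0],[0,0,0.094,0,0,0],[0,0,0.0965,0,0,0],[0,0,0.0965,0,0,0],[0,0,0.0965,0,0,0]]]}}

```text
time: 10.53
ee_pos: [0.4585, 0.2358, 0.051]
tcp_rot: [0.0, 0.722, 0.692, -0.0]
ft_force: [-3.4, -2.1, 2.3]
opening: 0.0489
grip_force: 65.7
```

Emit:
{"method": "carry_out", "body": {"rows": [[[0,0,0,0,0,0],[0,0,0,0,0,0],[0,0,0,0,0,0],[0,0,0,0,0,0],[0,0,-0.01,0,0,0],[0,0,-0.04,0,0,0],[0,0,-0.08,0,0,0],[0,0,-0.12,0,0,0],[0,0,-0.16,0,0,0],[0,0,-0.16,0,0,0]]], "jaw": -0.55}}

```text
time: 11.37
ee_pos: [0.4629, 0.2383, 0.2182]
tcp_rot: [0.003, 0.722, 0.692, 0.006]
ft_force: [1.0, 0.7, 1.2]
opening: 0.066
grip_force: 0.0
```

```bash
python3 - <<'E'
from h import *
s=sense();print(s["ee_pos"],s["opening"]);T=T_tool()
im,d,P=cloud("wrist"); save(im,"d")
for o in ["stapler","tape_dispenser"]:
    m=silhouettes(o,"wrist")[0]["mask"]; p=P[m]; p=p[(p[:,2]>.01)&(p[:,2]<.075)]; print(o,rect(p[:,:2]))
im,d,P=cloud("scene")
for o in ["drawer_handle","drawer_unit"]:
    m=silhouettes(o,"scene")[0]["mask"]; p=P[m]
    for a,b in [(.036,.05),(.055,.066)]:
        q=p[(p[:,2]>a)&(p[:,2]<b)&(p[:,1]>-.3)&(p[:,0]>.44)&(p[:,0]<.65)]; print(o,a,rect(q[:,:2]),np.percentile(q,[1,99],axis=0).round(3).tolist())
t=np.array([.53,-.02,.2]); print("to",t,T[:3,:3].T@(t-T[:3,3]))
E
```

```text
[0.46294361 0.23833867 0.21819966] 0.06600063701944857
stapler (array([367.3, 232.2]), array([143.2,  33.3]), 83.0)
tape_dispenser (array([458., 222.]), array([133.8,  49.5]), 87.6)
drawer_handle 0.036 (array([ 524.2, -107.3]), array([ 46.1, 140.9]), 83.5) [[0.453, -0.138, 0.036], [0.59, -0.085, 0.05]]
drawer_handle 0.055 (array([ 518.8, -128.7]), array([  6.7, 143.7]), 86.3) [[0.451, -0.137, 0.055], [0.59, -0.122, 0.062]]
drawer_unit 0.036 (array([ 553.3, -160.3]), array([103.9, 200.9]), 40.6) [[0.456, -0.267, 0.036], [0.591, -0.086, 0.05]]
drawer_unit 0.055 (array([ 513.2, -195.4]), array([140.7, 152.3]), 86.1) [[0.443, -0.264, 0.056], [0.589, -0.125, 0.063]]
to [ 0.53 -0.02  0.2 ] [-0.2554225   0.07750885  0.01784321]
```

View pics/d.png

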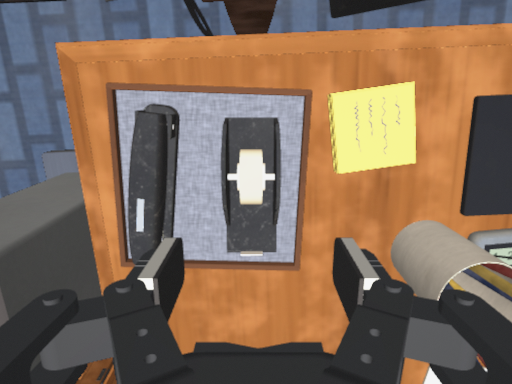

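Both stand inside the tray, stapler at (153,180) and dispenser at (250,185), well off the rim and each other. On to the drawer handle.

Emit:
{"method": "carry_out", "body": {"rows": [[[-0.033,0.007,0,0,0,-7],[-0.066,0.014,0,0,0,-14],[-0.099,0.021,0,0,0,-21],[-0.132,0.028,0,0,0,-28],[-0.165,0.035,0,0,0,-35],[-0.198,0.043,0,0,0,-42],[-0.231,0.05,0,0,0,-49],[-0.264,0.057,0,0,0,-56],[-0.297,0.064,0,0,0,-63],[-0.326,0.071,0,0,0,-70]]], "jaw": 0.2}}

```text
time: 12.5
ee_pos: [0.5147, -0.0939, 0.2082]
tcp_rot: [-0.002, 0.213, 0.977, 0.0]
ft_force: [0.2, -0.1, -0.1]
opening: 0.0344
grip_force: 0.0
```

Emit:
{"method": "carry_out", "body": {"rows": [[[0,0,0,0,0,-7],[0,0,0,0,0,-14],[0,0,0.03,0,0,-18.5],[0,0,0.058,0,0,-18.5],[0,0,0.058,0,0,-18.5],[0,0,0.058,0,0,-18.5]]]}}

```text
time: 13.0
ee_pos: [0.5136, -0.0915, 0.1497]
tcp_rot: [-0.003, 0.056, 0.998, 0.001]
ft_force: [-0.3, -0.2, 1.0]
opening: 0.0344
grip_force: 0.0
```

```bash
python3 - <<'E'
from h import *
s=sense();T=T_tool();print(s["ee_pos"],s["opening"]);print(T[:3,:3].round(3))
im,d,P=cloud("wrist"); save(im,"e")
p=P.reshape(-1,3); q=p[(p[:,2]>.036)&(p[:,2]<.05)&(p[:,1]>-.115)&(p[:,1]<-.06)&(abs(p[:,0]-.52)<.06)]; print(len(q),rect(q[:,:2]))
m=silhouettes("drawer_handle","wrist")
if m:
  q=P[m[0]["mask"]]; q=q[(q[:,2]>.036)&(q[:,2]<.05)]; print(len(q),rect(q[:,:2]))
t=np.array([.5203,-.0906,.046]); print(T[:3,:3].T@(t-T[:3,3]))
E
```

```text
[ 0.51357297 -0.09148756  0.14968126] 0.03438651642759685
[[-0.994  0.113 -0.006]
 [ 0.113  0.994  0.002]
 [ 0.006  0.001 -1.   ]]
2456 (array([ 515.8, -100.1]), array([33.9, 85.5]), 86.1)
3106 (array([ 512.5, -104.9]), array([145.1,  49.1]), 0.8)
[-0.00725779  0.00150739  0.1036383 ]
```

View pics/e.png

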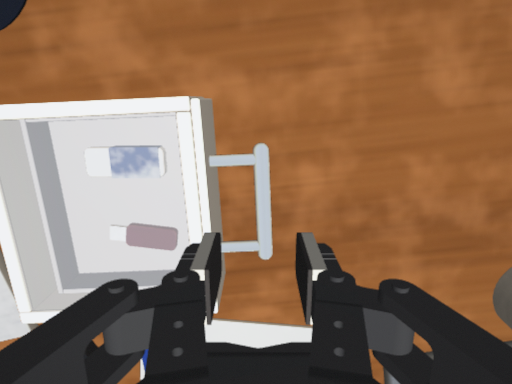

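The picture shows the pull bar from (262,150) to (265,250), with the fingers centred on it, and the eraser (125,160) and stick (145,235) under the lid. Narrowing the jaws and going down.

Emit:
{"method": "carry_out", "body": {"rows": [[[-0.004,0.002,0.02,0,0,0],[-0.004,0.002,0.04,0,0,0],[-0.004,0.002,0.045,0,0,0],[-0.004,0.002,0.045,0,0,0]]], "jaw": 0.42}}

```text
time: 13.43
ee_pos: [0.5195, -0.0904, 0.1067]
tcp_rot: [-0.001, 0.056, 0.998, 0.0]
ft_force: [-0.3, 0.2, -0.0]
opening: 0.0247
grip_force: 0.0
```

```bash
python3 - <<'E'
from h import *
s=sense();T=T_tool();print(s["ee_pos"],s["opening"]);print(T[:3,:3].round(3))
im,d,P=cloud("wrist"); save(im,"f")
p=P.reshape(-1,3)
for x in [.49,.5,.51,.52,.53,.54]:
    q=p[(p[:,2]>.03)&(p[:,2]<.05)&(p[:,1]>-.112)&(p[:,1]<-.06)&(abs(p[:,0]-x)<.003)]
    if len(q): print(x,len(q),np.percentile(q[:,1],[3,97]).round(4),q[:,2].max().round(3))
E
```

```text
[ 0.51952496 -0.09036649  0.10666288] 0.02465076089412644
[[-0.994  0.112 -0.001]
 [ 0.112  0.994  0.   ]
 [ 0.001  0.    -1.   ]]
0.49 249 [-0.1045 -0.0819] 0.047
0.5 196 [-0.0926 -0.0827] 0.047
0.51 195 [-0.0933 -0.0831] 0.047
0.52 189 [-0.0942 -0.0841] 0.047
0.53 183 [-0.0949 -0.0846] 0.046
0.54 173 [-0.0955 -0.0853] 0.046
```

View pics/f.png

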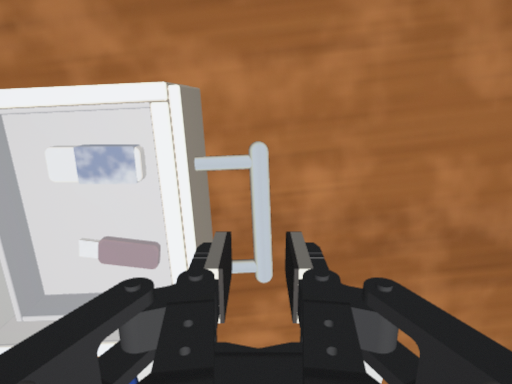

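Emit:
{"method": "carry_out", "body": {"rows": [[[0,0.001,0.02,0,0,-2.5],[0,0.001,0.04,0,0,-2.5],[0,0.001,0.055,0,0,-2.5],[0,0.001,0.06,0,0,-2.5],[0,0.001,0.06,0,0,-2.5]]]}}

```text
time: 13.9
ee_pos: [0.52, -0.0896, 0.0469]
tcp_rot: [-0.0, 0.034, 0.999, 0.0]
ft_force: [-0.9, 0.7, 0.3]
opening: 0.0252
grip_force: 0.0
```

Emit:
{"method": "carry_out", "body": {"rows": [[[0,0,0,0,0,0],[0,0,0,0,0,0],[0,0,0,0,0,0],[0,0,0,0,0,0]]], "jaw": 1, "squeeze": 40}}

```text
time: 14.23
ee_pos: [0.5209, -0.0889, 0.048]
tcp_rot: [0.001, 0.035, 0.999, 0.0]
ft_force: [1.7, 5.5, -1.4]
opening: 0.0095
grip_force: 38.9
```

Emit:
{"method": "carry_out", "body": {"rows": [[[0,0.01,0,0,0,0],[0,0.022,0,0,0,0],[0,0.034,0,0,0,0],[0,0.046,0,0,0,0],[0,0.058,0,0,0,0],[0,0.07,0,0,0,0],[0,0.08,0,0,0,0],[0,0.088,0,0,0,0],[0,0.092,0,0,0,0],[0,0.092,0,0,0,0]]]}}

```text
time: 15.07
ee_pos: [0.5273, 0.0043, 0.0479]
tcp_rot: [0.001, 0.034, 0.999, 0.0]
ft_force: [-0.3, 2.0, 6.8]
opening: 0.0092
grip_force: 39.9
```

Emit:
{"method": "carry_out", "body": {"rows": [[[0,0,0,0,0,0],[0,0,0,0,0,0],[0,0,0,0,0,0],[0,0,-0.02,0,0,0],[0,0,-0.06,0,0,0],[0,0,-0.1,0,0,0],[0,-0.03,-0.14,0,0,0],[0,-0.05,-0.16,0,0,0],[0,-0.05,-0.16,0,0,0],[0,-0.05,-0.16,0,0,0]]], "jaw": 0.42}}

```text
time: 15.9
ee_pos: [0.5241, -0.0488, 0.2084]
tcp_rot: [0.002, 0.036, 0.999, -0.0]
ft_force: [0.0, -0.4, -1.0]
opening: 0.0249
grip_force: 0.0
```

```bash
python3 - <<'E'
from h import *
s=sense();T=T_tool();print(s["ee_pos"],s["opening"],s["joints"].round(2));print(T[:3,:3].round(3))
im,d,P=cloud("wrist"); save(im,"g")
for o in ["memory_stick","eraser","drawer_handle"]:
  for r in silhouettes(o,"wrist")[:2]:
    p=P[r["mask"]]; z0,z1=(.035,.05) if o[0]=="d" else (.013,.03); p=p[(p[:,2]>z0)&(p[:,2]<z1)]
    if len(p)>10: print(o,r["p"],r["xy"],rect(p[:,:2]),np.median(p,0).round(4))
E
```

```text
[ 0.52407673 -0.04878692  0.20844699] 0.024945051316309093 [-0.22  0.3   1.73  0.    1.1  -1.72]
[[-0.997  0.071  0.004]
 [ 0.071  0.997 -0.001]
 [-0.004 -0.001 -1.   ]]
memory_stick 0.95 [213.0, 197.7] (array([546.6, -94.6]), array([52.9, 18.5]), 76.6) [ 0.5454 -0.0925  0.0191]
memory_stick 0.75 [205.6, 134.0] (array([485.8, -94.6]), array([57.8, 22.9]), 84.0) [ 0.4852 -0.0942  0.0227]
eraser 0.75 [205.5, 131.8] (array([485.7, -94.6]), array([57.7, 23. ]), 83.8) [ 0.4853 -0.0935  0.0227]
drawer_handle 0.85 [230.6, 169.4] (array([516. , -62.9]), array([145.9, 139.1]), 86.4) [ 0.5121 -0.0302  0.0405]
```

View pics/g.png

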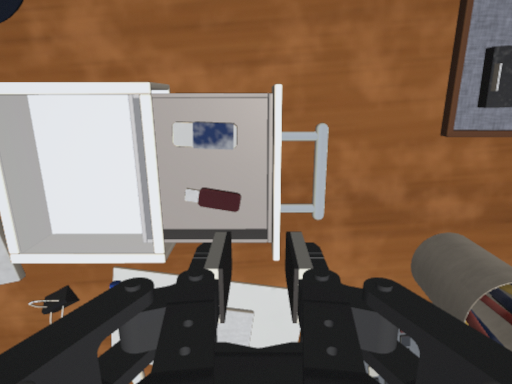

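The drawer is wide open: stick at (213,198) with plug to the left, eraser at (205,133), bar at (321,170). Turning over the stick.

Emit:
{"method": "carry_out", "body": {"rows": [[[-0.013,-0.019,0,0,0,7],[-0.0267,-0.038,0,0,0,14],[-0.0267,-0.038,0,0,0,21],[-0.0267,-0.038,0,0,0,28],[-0.0267,-0.038,0,0,0,35],[-0.0267,-0.038,0,0,0,42],[-0.0267,-0.038,0,0,0,49],[-0.0267,-0.038,0,0,0,56],[-0.0267,-0.038,0,0,0,63],[-0.0267,-0.038,0,0,0,70]]], "jaw": 0.3}}

```text
time: 16.93
ee_pos: [0.5461, -0.0863, 0.205]
tcp_rot: [-0.002, 0.603, 0.797, -0.001]
ft_force: [0.5, 0.4, -0.5]
opening: 0.0301
grip_force: 0.0
```

Emit:
{"method": "carry_out", "body": {"rows": [[[0,0,0,0,0,7],[0,0,0,0,0,14],[0,0,0,0,0,21],[0,0,0,0,0,29.4],[0,0,0.03,0,0,29.4],[0,0,0.06,0,0,29.4],[0,0,0.08,0,0,29.4],[0,0,0.08,0,0,29.4],[0,0,0.08,0,0,29.4]]]}}

```text
time: 17.68
ee_pos: [0.5453, -0.0863, 0.1248]
tcp_rot: [-0.002, 0.784, 0.62, -0.002]
ft_force: [0.6, -0.8, -0.6]
opening: 0.0302
grip_force: 0.0
```

```bash
python3 - <<'E'
from h import *
s=sense();T=T_tool();print(s["ee_pos"],s["opening"],s["joints"].round(2));print(T[:3,:3].round(3))
im,d,P=cloud("wrist"); save(im,"i")
for o in ["memory_stick"]:
  for r in silhouettes(o,"wrist")[:1]:
    p=P[r["mask"]]; p=p[(p[:,2]>.015)&(p[:,2]<.03)]
    print(o,r["p"],r["xy"],rect(p[:,:2]),np.median(p,0).round(4))
t=np.array([.548,-.0888,.038]); print(T[:3,:3].T@(t-T[:3,3]))
E
```

```text
[ 0.54528964 -0.08632788  0.12482448] 0.03020379238870669 [-0.28  0.45  1.75  0.    0.95 -0.05]
[[ 0.23   0.973 -0.005]
 [ 0.973 -0.23   0.002]
 [ 0.    -0.005 -1.   ]]
memory_stick 0.85 [265.8, 204.9] (array([547.7, -94.7]), array([53. , 17.4]), 76.5) [ 0.5479 -0.0905  0.0193]
[-0.00181316  0.0036762   0.08680522]
```

View pics/i.png

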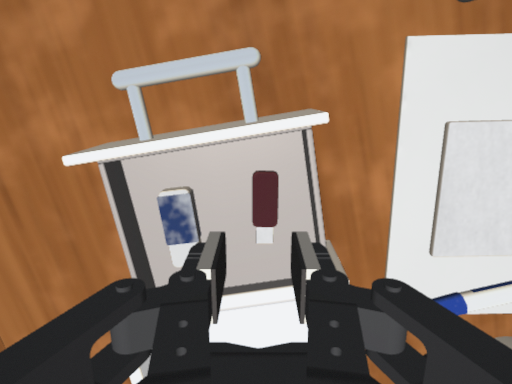

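The stick lies upright in the picture at (265,205), slightly right of the finger centre (258). Correcting 4 mm and descending.

Emit:
{"method": "carry_out", "body": {"rows": [[[-0.002,0.004,0.03,0,0,0],[-0.002,0.004,0.055,0,0,0],[-0.002,0.004,0.075,0,0,0],[-0.002,0.004,0.083,0,0,0],[-0.002,0.004,0.087,0,0,0],[-0.002,0.004,0.087,0,0,0]]]}}

```text
time: 18.28
ee_pos: [0.5509, -0.0904, 0.0402]
tcp_rot: [0.0, 0.784, 0.62, 0.0]
ft_force: [0.3, -0.5, -0.1]
opening: 0.0302
grip_force: 0.0
```

Emit:
{"method": "carry_out", "body": {"rows": [[[0,0,0,0,0,0],[0,0,0,0,0,0],[0,0,0,0,0,0],[0,0,0,0,0,0],[0,0,0,0,0,0]]], "jaw": 1, "squeeze": 25}}

```text
time: 18.7
ee_pos: [0.5515, -0.0906, 0.0411]
tcp_rot: [0.001, 0.784, 0.62, 0.001]
ft_force: [-0.4, -0.0, 7.0]
opening: 0.0167
grip_force: 25.2
```

Emit:
{"method": "carry_out", "body": {"rows": [[[0,0,-0.02,0,0,0],[0,0,-0.05,0,0,0],[0,0,-0.08,0,0,0],[0,0,-0.11,0,0,0],[0,0,-0.14,0,0,0],[0,0,-0.17,0,0,0],[0,0,-0.2,0,0,0],[0,0,-0.2,0,0,0]]]}}

```text
time: 19.37
ee_pos: [0.5538, -0.0912, 0.2464]
tcp_rot: [0.004, 0.784, 0.62, 0.003]
ft_force: [1.3, -0.4, -0.5]
opening: 0.0165
grip_force: 24.5
```

Emit:
{"method": "carry_out", "body": {"rows": [[[0.026,-0.015,0,0,0,0],[0.052,-0.03,0,0,0,0],[0.078,-0.046,0,0,0,0],[0.104,-0.061,0,0,0,0],[0.13,-0.076,0,0,0,0],[0.156,-0.092,0,0,0,0],[0.182,-0.107,0,0,0,0],[0.208,-0.122,0,0,0,0],[0.235,-0.11,0,0,0,0],[0.262,-0.097,0,0,0,0]]]}}

```text
time: 20.2
ee_pos: [0.5147, 0.1884, 0.2398]
tcp_rot: [-0.0, 0.784, 0.621, -0.001]
ft_force: [1.1, -0.4, 0.6]
opening: 0.0164
grip_force: 24.5
```

Emit:
{"method": "carry_out", "body": {"rows": [[[0.027,0.013,0,0,0,0],[0.055,0.026,0.02,0,0,0],[0.087,0.039,0.05,0,0,0],[0.087,0.039,0.09,0,0,0],[0.087,0.039,0.12,0,0,0],[0.087,0.039,0.12,0,0,0],[0.087,0.039,0.12,0,0,0]]]}}

```text
time: 20.78
ee_pos: [0.5726, 0.2621, 0.1181]
tcp_rot: [-0.001, 0.784, 0.62, -0.002]
ft_force: [0.3, -0.1, 0.1]
opening: 0.0165
grip_force: 24.5
```

```bash
python3 - <<'E'
from h import *
s=sense();T=T_tool();print(s["ee_pos"],s["opening"],s["grip_force"]);print(T[:3,:3].round(3))
im,d,P=cloud("wrist"); save(im,"j")
for r in silhouettes("note_pad","wrist")[:1]:
    p=P[r["mask"]]; p=p[(p[:,2]>.012)&(p[:,2]<.023)]; print("wrist",r["p"],rect(p[:,:2]),np.median(p,0))
r=silhouettes("memory_stick","wrist")[:1]
if r: p=P[r[0]["mask"]]; print(r[0]["p"],rect(p[:,:2]),np.median(p,0), np.round((np.median(p,0)-T[:3,3])@T[:3,:3],4))
im,d,P=cloud("side")
for r in silhouettes("note_pad","side")[:1]:
    p=P[r["mask"]]; p=p[(p[:,2]>.012)&(p[:,2]<.023)]; print("side",r["p"],rect(p[:,:2]))
E
```

```text
[0.57259455 0.26208825 0.11809544] 0.01650610992862964 24.528623216610868
[[ 0.231  0.973 -0.005]
 [ 0.973 -0.231 -0.002]
 [-0.003 -0.004 -1.   ]]
wrist 0.6 (array([576.6, 273.3]), array([76.3, 76.3]), 5.7) [0.58219302 0.28088369 0.01612234]
0.95 (array([567.9, 233.5]), array([100.6,  15.5]), 78.2) [nan nan nan] [nan nan nan]
side 0.66 (array([590.1, 244.6]), array([45.5, 14.9]), 3.6)
```

View pics/j.png

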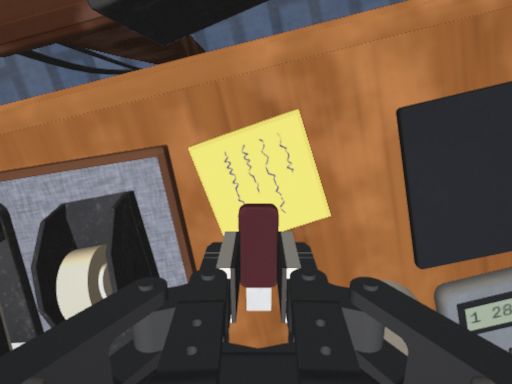

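The pad shows fully at (258,175), with the stick held level at (258,245), plug backwards. Shifting about 16 mm forward and lowering.

Emit:
{"method": "carry_out", "body": {"rows": [[[0.016,0.003,0.02,0,0,0],[0.016,0.003,0.045,0,0,0],[0.016,0.003,0.06,0,0,0],[0.016,0.003,0.068,0,0,0],[0.016,0.003,0.0725,0,0,0],[0.016,0.003,0.0725,0,0,0],[0.016,0.003,0.0725,0,0,0]]]}}

```text
time: 21.62
ee_pos: [0.582, 0.2777, 0.0486]
tcp_rot: [0.0, 0.785, 0.62, 0.001]
ft_force: [0.3, 0.5, -0.1]
opening: 0.0168
grip_force: 24.5
```

Emit:
{"method": "carry_out", "body": {"rows": [[[0,0,0.001,0,0,0],[0,0,0.0015,0,0,0],[0,0,0.0015,0,0,0]]]}}

```text
time: 21.87
ee_pos: [0.582, 0.2777, 0.0472]
tcp_rot: [0.0, 0.784, 0.62, 0.001]
ft_force: [-0.5, 0.1, 5.6]
opening: 0.0163
grip_force: 25.1
```

Emit:
{"method": "carry_out", "body": {"rows": [[[0,0,0,0,0,0],[0,0,0,0,0,0],[0,0,0,0,0,0],[0,0,0,0,0,0],[0,0,-0.02,0,0,0],[0,0,-0.05,0,0,0],[0,0,-0.08,0,0,0],[-0.02,0,-0.11,0,0,0],[-0.04,0,-0.11,0,0,0],[-0.04,0,-0.11,0,0,0]]], "jaw": 0.3}}

```text
time: 22.7
ee_pos: [0.5721, 0.2364, 0.1579]
tcp_rot: [0.001, 0.785, 0.62, 0.001]
ft_force: [-1.5, -0.5, 0.6]
opening: 0.0302
grip_force: 0.0
```

```bash
python3 - <<'E'
from h import *
s=sense();T=T_tool();print(s["ee_pos"],s["opening"]);print(T[:3,:3].round(3))
im,d,P=cloud("wrist"); save(im,"k")
for o in ["note_pad","memory_stick"]:
  for r in silhouettes(o,"wrist")[:1]:
    p=P[r["mask"]]; p=p[(p[:,2]>.01)&(p[:,2]<.04)]; print(o,r["p"],rect(p[:,:2]),np.median(p,0))
E
```

```text
[0.572127   0.23639296 0.15786922] 0.030187197493718537
[[ 0.232  0.973  0.002]
 [ 0.973 -0.232 -0.001]
 [-0.     0.002 -1.   ]]
note_pad 0.76 (array([576.7, 273.3]), array([76.2, 76.2]), 5.6) [0.572205   0.27588899 0.01610736]
memory_stick 0.84 (array([580.8, 272.9]), array([52.7, 17.9]), 76.8) [0.58116715 0.27633926 0.02535095]
```

View pics/k.png

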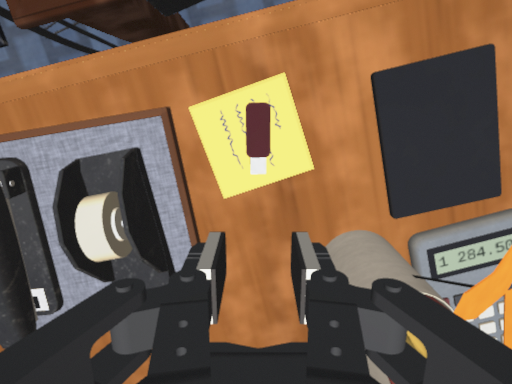

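The stick lies flat in the pad's middle (258,138), 4 mm from its centre by measurement. Now back to the handle.

Emit:
{"method": "carry_out", "body": {"rows": [[[-0.01,-0.005,-0.03,0,0,0],[-0.03,-0.017,-0.06,0,0,0],[-0.05,-0.029,-0.09,0,0,0],[-0.075,-0.044,-0.09,0,0,0],[-0.1,-0.059,-0.09,0,0,0],[-0.115,-0.067,-0.09,0,0,0]]], "jaw": 0.42}}

```text
time: 23.35
ee_pos: [0.4778, 0.1415, 0.2452]
tcp_rot: [-0.001, 0.784, 0.62, -0.001]
ft_force: [-0.2, -0.5, 0.3]
opening: 0.0245
grip_force: 0.0
```

Emit:
{"method": "carry_out", "body": {"rows": [[[-0.02,0.013,0,0,0,-7],[-0.04,0.026,0,0,0,-14],[-0.06,0.039,0,0,0,-21],[-0.08,0.052,0,0,0,-28],[-0.1,0.065,0,0,0,-35],[-0.121,0.078,0,0,0,-42],[-0.121,0.078,0,0,0,-49],[-0.121,0.078,0,0,0,-56],[-0.121,0.078,0,0,0,-63],[-0.121,0.078,0,0,0,-70]]]}}

```text
time: 24.18
ee_pos: [0.5282, 0.007, 0.2445]
tcp_rot: [-0.001, 0.284, 0.959, 0.0]
ft_force: [-0.7, 1.0, 0.5]
opening: 0.025
grip_force: 0.0
```

Emit:
{"method": "carry_out", "body": {"rows": [[[0,0,0.03,0,0,-7],[0,0,0.06,0,0,-14],[0,0,0.09,0,0,-21],[0,0,0.12,0,0,-29.4],[0,0,0.12,0,0,-29.4],[0,0,0.12,0,0,-29.4]]]}}

```text
time: 24.68
ee_pos: [0.5267, 0.0072, 0.124]
tcp_rot: [-0.003, 0.035, 0.999, 0.0]
ft_force: [-0.2, -0.4, 0.8]
opening: 0.0247
grip_force: 0.0
```

```bash
python3 - <<'E'
from h import *
s=sense();T=T_tool();print(s["ee_pos"],s["opening"]);print(T[:3,:3].round(3))
im,d,P=cloud("wrist"); save(im,"l")
p=P.reshape(-1,3)
for x in [.5,.51,.52,.53]:
    q=p[(p[:,2]>.03)&(p[:,2]<.05)&(p[:,1]>-.02)&(p[:,1]<.04)&(abs(p[:,0]-x)<.003)]
    if len(q): print(x,len(q),np.percentile(q[:,1],[3,97]).round(4),q[:,2].max().round(3))
t=np.array([.5275,.0043,.047]); print(T[:3,:3].T@(t-T[:3,3]))
E
```

```text
[0.52667717 0.0071862  0.12397466] 0.02473677151467013
[[-0.998  0.07  -0.005]
 [ 0.07   0.998  0.001]
 [ 0.005  0.    -1.   ]]
0.5 177 [0.0006 0.0109] 0.047
0.51 174 [-0.0002  0.0102] 0.046
0.52 164 [-0.0006  0.0096] 0.047
0.53 152 [-0.0011  0.0089] 0.046
[-0.00144588 -0.00285751  0.07696655]
```

Emit:
{"method": "carry_out", "body": {"rows": [[[0,-0.0025,0.02,0,0,0],[0,-0.0025,0.045,0,0,0],[0,-0.0025,0.065,0,0,0],[0,-0.0025,0.077,0,0,0],[0,-0.0025,0.077,0,0,0],[0,-0.0025,0.077,0,0,0]]]}}

```text
time: 25.23
ee_pos: [0.5292, 0.004, 0.05]
tcp_rot: [0.001, 0.035, 0.999, -0.0]
ft_force: [1.0, 0.5, 0.4]
opening: 0.0249
grip_force: 0.0
```

Emit:
{"method": "carry_out", "body": {"rows": [[[0,0,0,0,0,0],[0,0,0,0,0,0],[0,0,0,0,0,0],[0,0,0,0,0,0]]], "jaw": 1, "squeeze": 40}}

```text
time: 25.57
ee_pos: [0.5296, 0.0039, 0.0506]
tcp_rot: [0.002, 0.035, 0.999, -0.0]
ft_force: [0.3, 0.7, 7.4]
opening: 0.0093
grip_force: 39.3
```

Emit:
{"method": "carry_out", "body": {"rows": [[[0,-0.01,0,0,0,0],[0,-0.022,0,0,0,0],[0,-0.034,0,0,0,0],[0,-0.046,0,0,0,0],[0,-0.058,0,0,0,0],[0,-0.07,0,0,0,0],[0,-0.08,0,0,0,0],[0,-0.088,0,0,0,0],[0,-0.092,0,0,0,0],[0,-0.092,0,0,0,0]]]}}

```text
time: 26.4
ee_pos: [0.5233, -0.0888, 0.0506]
tcp_rot: [0.002, 0.035, 0.999, -0.0]
ft_force: [-0.4, -1.8, 8.2]
opening: 0.0091
grip_force: 39.7
```

Emit:
{"method": "carry_out", "body": {"rows": [[[0,-0.001,0,0,0,0],[0,-0.002,0,0,0,0],[0,-0.003,0,0,0,0],[0,-0.003,0,0,0,0]]]}}

```text
time: 26.73
ee_pos: [0.5232, -0.0891, 0.0506]
tcp_rot: [0.002, 0.036, 0.999, 0.001]
ft_force: [2.0, 10.9, 8.8]
opening: 0.0092
grip_force: 40.0
```

Emit:
{"method": "carry_out", "body": {"rows": [[[0,0,0,0,0,0],[0,0,0,0,0,0],[0,0,0,0,0,0],[0,0,-0.02,0,0,0],[0,0,-0.05,0,0,0],[0,0,-0.08,0,0,0],[0,0,-0.11,0,0,0],[0,0,-0.14,0,0,0],[0,0,-0.14,0,0,0]]], "jaw": 0.42}}

```text
time: 27.48
ee_pos: [0.5247, -0.0922, 0.1945]
tcp_rot: [0.005, 0.035, 0.999, -0.001]
ft_force: [0.8, 0.5, 0.1]
opening: 0.0248
grip_force: 0.0
```

```bash
python3 - <<'E'
from h import *
s=sense();T=T_tool();print(s["ee_pos"])
im,d,P=cloud("wrist"); p=P.reshape(-1,3)
for x in [.5,.51,.52,.53]:
    q=p[(p[:,2]>.03)&(p[:,2]<.05)&(p[:,1]>-.112)&(p[:,1]<-.06)&(abs(p[:,0]-x)<.003)]
    if len(q): print(x,len(q),np.percentile(q[:,1],[3,97]).round(4),q[:,2].max().round(3))
E
```

```text
[ 0.52473714 -0.09215815  0.1944738 ]
0.5 95 [-0.0922 -0.0826] 0.047
0.51 93 [-0.0929 -0.0831] 0.046
0.52 93 [-0.0936 -0.0837] 0.047
0.53 92 [-0.0943 -0.0843] 0.046
```

Emit:
{"method": "carry_out", "body": {"rows": [[[0.008,0.031,0,0,0,7],[0.016,0.062,0,0,0,14],[0.024,0.093,0,0,0,21],[0.032,0.124,0,0,0,28],[0.041,0.155,0,0,0,35],[0.05,0.187,0,0,0,42],[0.058,0.218,0,0,0,49],[0.067,0.25,0,0,0,56],[0.076,0.282,0,0,0,63],[0.0855,0.323,0,0,0,70]]], "jaw": -0.55}}

```text
time: 28.37
ee_pos: [0.4582, 0.2303, 0.1875]
tcp_rot: [-0.001, 0.591, 0.806, -0.001]
ft_force: [1.7, -1.6, -0.5]
opening: 0.0665
grip_force: 0.0
```

Emit:
{"method": "carry_out", "body": {"rows": [[[0,0,0,0,0,7],[0,0,0,0,0,14],[0,0,0,0,0,18.4],[0,0,0.02,0,0,18.4],[0,0,0.04,0,0,18.4],[0,0,0.04,0,0,18.4],[0,0,0.04,0,0,18.4]]]}}

```text
time: 28.95
ee_pos: [0.4581, 0.2291, 0.1472]
tcp_rot: [-0.001, 0.71, 0.704, -0.002]
ft_force: [-1.1, -0.4, -0.4]
opening: 0.066
grip_force: 0.0
```

```bash
python3 - <<'E'
from h import *
s=sense();T=T_tool();print(s["ee_pos"],s["opening"]);print(T[:3,:3].round(3))
im,d,P=cloud("wrist"); save(im,"m")
m=silhouettes("tape_dispenser","wrist")[0]["mask"]; p=P[m]; p=p[(p[:,2]>.011)&(p[:,2]<.075)];print(rect(p[:,:2]))
q=p[p[:,2]>.048];print(rect(q[:,:2]))
t=np.array([.459,.236,.051]); print(T[:3,:3].T@(t-T[:3,3]))
E
```

```text
[0.45809606 0.22909028 0.14723444] 0.06600307483486051
[[ 0.01   1.    -0.004]
 [ 1.    -0.01  -0.002]
 [-0.002 -0.004 -1.   ]]
(array([457.8, 221.9]), array([134.1,  49.9]), 87.6)
(array([458.5, 240.4]), array([68.3, 49.6]), 87.1)
[0.00708024 0.00126748 0.09621794]
```

View pics/m.png

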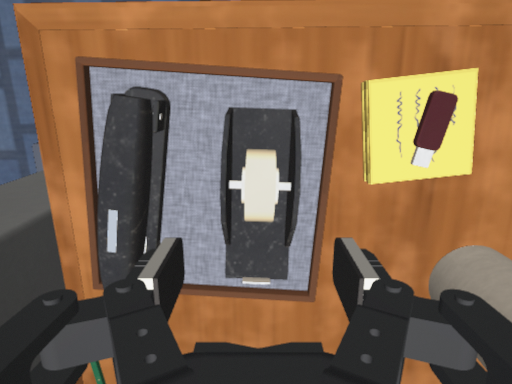

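Dispenser at (260,190) and stapler at (135,190) still stand in the tray, stick on the pad, and the bar is back at its shut position to within 1 mm. Gripping the dispenser.

Emit:
{"method": "carry_out", "body": {"rows": [[[0.007,0.001,0.025,0,0,1.8],[0.007,0.001,0.05,0,0,1.8],[0.007,0.001,0.075,0,0,1.8],[0.007,0.001,0.09,0,0,1.8],[0.007,0.001,0.096,0,0,1.8],[0.007,0.001,0.096,0,0,1.8]]]}}

```text
time: 29.55
ee_pos: [0.4606, 0.2367, 0.0523]
tcp_rot: [-0.0, 0.721, 0.692, -0.001]
ft_force: [0.1, 0.1, 0.4]
opening: 0.0664
grip_force: 0.0
```

Emit:
{"method": "carry_out", "body": {"rows": [[[0,0,0,0,0,0],[0,0,0,0,0,0],[0,0,0,0,0,0],[0,0,0,0,0,0],[0,0,0,0,0,0],[0,0,0,0,0,0]]], "jaw": 1, "squeeze": 60}}

```text
time: 30.05
ee_pos: [0.4613, 0.2371, 0.0541]
tcp_rot: [0.0, 0.721, 0.692, 0.001]
ft_force: [-2.2, -0.2, 7.5]
opening: 0.0487
grip_force: 64.8
```

Emit:
{"method": "carry_out", "body": {"rows": [[[0,0,-0.01,0,0,0],[0,0,-0.03,0,0,0],[0,0,-0.06,0,0,0],[0,0,-0.09,0,0,0],[0,0,-0.1,0,0,0],[0,0,-0.1,0,0,0]]]}}

```text
time: 30.55
ee_pos: [0.4629, 0.2376, 0.1557]
tcp_rot: [0.001, 0.721, 0.693, 0.003]
ft_force: [-0.7, -0.1, -5.6]
opening: 0.0486
grip_force: 64.6
```

```bash
python3 - <<'E'
from h import *
s=sense();T=T_tool();print(s["ee_pos"],s["opening"],s["ft_force"]);print(T[:3,:3].round(3))
t=np.array([.5640,.0161,T[2,3]]); print(T[:3,:3].T@(t-T[:3,3]))
E
```

```text
[0.46292423 0.23756962 0.15566514] 0.04861678120137201 [-0.72272685 -0.05823419 -5.64050838]
[[ 0.041  0.999  0.006]
 [ 0.999 -0.041  0.002]
 [ 0.002  0.006 -1.   ]]
[-2.17177722e-01  1.09995087e-01  1.46942930e-04]
```

Emit:
{"method": "carry_out", "body": {"rows": [[[-0.027,0.014,0,0,0,0],[-0.054,0.028,0,0,0,0],[-0.081,0.042,0,0,0,0],[-0.108,0.056,0,0,0,0],[-0.135,0.07,0,0,0,0],[-0.162,0.084,0,0,0,0],[-0.19,0.098,0,0,0,0],[-0.217,0.111,0,0,0,0],[-0.217,0.111,0,0,0,0],[-0.217,0.111,0,0,0,0]]]}}

```text
time: 31.38
ee_pos: [0.5624, 0.0139, 0.1508]
tcp_rot: [-0.001, 0.722, 0.691, -0.001]
ft_force: [-0.4, 0.2, -6.0]
opening: 0.0486
grip_force: 64.7
```

```bash
python3 - <<'E'
from h import *
s=sense();T=T_tool();print(s["ee_pos"]);print(T[:3,:3].round(3))
im,d,P=cloud("wrist")
m=silhouettes("tape_dispenser","wrist")[0]["mask"]; p=P[m]; p=p[(p[:,2]>.09)&(p[:,2]<.17)];print(rect(p[:,:2]))
E
```

```text
[0.56244502 0.01389101 0.15077192]
[[ 0.044  0.999 -0.003]
 [ 0.999 -0.044  0.   ]
 [ 0.    -0.003 -1.   ]]
(array([561.9,   9.3]), array([113.2,  50.1]), 87.2)
```

Emit:
{"method": "carry_out", "body": {"rows": [[[0,0,0.03,0,0,0],[0,0,0.06,0,0,0],[0,0,0.08,0,0,0],[0,0,0.092,0,0,0],[0,0,0.098,0,0,0],[0,0,0.101,0,0,0],[0,0,0.101,0,0,0]]]}}

```text
time: 32.07
ee_pos: [0.5615, 0.0166, 0.0519]
tcp_rot: [-0.001, 0.721, 0.693, -0.001]
ft_force: [0.3, -0.3, -5.4]
opening: 0.0491
grip_force: 64.7
```

Emit:
{"method": "carry_out", "body": {"rows": [[[0,0.002,0.001,0,0,0],[0,0.002,0.002,0,0,0],[0,0.002,0.003,0,0,0],[0,0.002,0.003,0,0,0]]]}}

```text
time: 32.4
ee_pos: [0.5654, 0.016, 0.0511]
tcp_rot: [0.0, 0.721, 0.693, 0.001]
ft_force: [-4.8, 3.0, 13.9]
opening: 0.049
grip_force: 67.1
```

Emit:
{"method": "carry_out", "body": {"rows": [[[0,0,0,0,0,0],[0,0,0,0,0,0],[0,0,0,0,0,0],[0,0,0,0,0,0],[0,0,-0.01,0,0,0],[0,0,-0.04,0,0,0],[0,0,-0.08,0,0,0],[0,0,-0.11,0,0,0],[0,0,-0.11,0,0,0],[0,0,-0.11,0,0,0]]], "jaw": -0.55}}

```text
time: 33.23
ee_pos: [0.5667, 0.0152, 0.1615]
tcp_rot: [0.002, 0.721, 0.693, 0.002]
ft_force: [0.3, 0.0, -0.3]
opening: 0.0662
grip_force: 0.0
```

```bash
python3 - <<'E'
from h import *
s=sense();T=T_tool();print(s["ee_pos"]);print(T[:3,:3].round(3))
im,d,P=cloud("wrist")
m=silhouettes("tape_dispenser","wrist")[0]["mask"]; p=P[m]; p=p[(p[:,2]>.008)&(p[:,2]<.07)];print(rect(p[:,:2]),p[:,2].max())
t=np.array([.3655,.231,T[2,3]]); print(T[:3,:3].T@(t-T[:3,3]))
E
```

```text
[0.5666626  0.01520955 0.16153302]
[[ 0.041  0.999  0.005]
 [ 0.999 -0.041 -0.001]
 [-0.     0.005 -1.   ]]
(array([564.7,   0.7]), array([133.8,  49.8]), 87.5) 0.06564978073167782
[ 0.20742008 -0.20977929 -0.00121282]
```

The dispenser is back within 2 mm of its start. Now the stapler.

Emit:
{"method": "carry_out", "body": {"rows": [[[0.026,-0.026,-0.01,0,0,0],[0.052,-0.052,-0.01,0,0,0],[0.078,-0.078,-0.01,0,0,0],[0.104,-0.104,-0.01,0,0,6.6],[0.13,-0.13,-0.01,0,0,6.6],[0.156,-0.156,-0.01,0,0,6.6],[0.182,-0.184,-0.01,0,0,6.6],[0.207,-0.209,-0.01,0,0,6.6],[0.207,-0.209,0,0,0,6.6],[0.207,-0.209,0,0,0,6.6]]], "jaw": -0.3}}

```text
time: 34.17
ee_pos: [0.3609, 0.231, 0.1566]
tcp_rot: [-0.001, 0.759, 0.651, -0.003]
ft_force: [0.8, -0.5, 0.2]
opening: 0.0556
grip_force: 0.0
```

```bash
python3 - <<'E'
from h import *
s=sense();T=T_tool();print(s["ee_pos"],s["opening"]);print(T[:3,:3].round(3))
im,d,P=cloud("wrist"); save(im,"n")
m=silhouettes("stapler","wrist")[0]["mask"]; p=P[m]; p=p[(p[:,2]>.045)&(p[:,2]<.075)];print(rect(p[:,:2]))
q=p[abs(p[:,1]-.231)<.006]; print(np.percentile(q[:,0],[2,98])); print(np.percentile(p[:,1],[1,99]))
E
```

```text
[0.3609406  0.23100731 0.15664578] 0.055608278104959157
[[ 0.152  0.988 -0.005]
 [ 0.988 -0.152 -0.002]
 [-0.003 -0.005 -1.   ]]
(array([364.3, 229. ]), array([138.3,  29. ]), 80.7)
[0.35036752 0.37873969]
[0.16385057 0.29549167]
```

View pics/n.png

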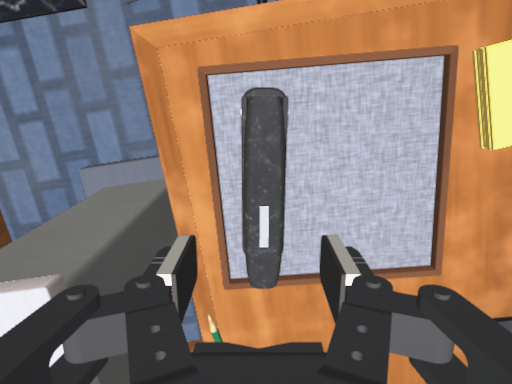

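Stapler upright and parallel to the jaws at (263,185); jaws off by about 3 mm sideways, corrected on the way down.

Emit:
{"method": "carry_out", "body": {"rows": [[[-0.002,0.003,0.03,0,0,0],[-0.002,0.003,0.06,0,0,0],[-0.002,0.003,0.08,0,0,0],[-0.002,0.003,0.092,0,0,0],[-0.002,0.003,0.097,0,0,0],[-0.002,0.003,0.097,0,0,0],[-0.002,0.003,0.097,0,0,0]]]}}

```text
time: 34.85
ee_pos: [0.3678, 0.2279, 0.0619]
tcp_rot: [-0.0, 0.76, 0.649, -0.0]
ft_force: [-0.1, 0.2, 0.3]
opening: 0.0556
grip_force: 0.0
```

Emit:
{"method": "carry_out", "body": {"rows": [[[0,0,0,0,0,0],[0,0,0,0,0,0],[0,0,0,0,0,0],[0,0,0,0,0,0],[0,0,0,0,0,0],[0,0,0,0,0,0]]], "jaw": 1, "squeeze": 40}}

```text
time: 35.35
ee_pos: [0.3676, 0.2284, 0.0629]
tcp_rot: [0.0, 0.76, 0.65, 0.001]
ft_force: [-0.9, -2.1, 6.0]
opening: 0.028
grip_force: 39.3
```

Emit:
{"method": "carry_out", "body": {"rows": [[[0,0,-0.02,0,0,0],[0,0,-0.05,0,0,0],[0,0,-0.08,0,0,0],[0,0,-0.1,0,0,0],[0,0,-0.1,0,0,0],[0,0,-0.1,0,0,0]]]}}

```text
time: 35.85
ee_pos: [0.368, 0.2287, 0.1631]
tcp_rot: [0.001, 0.76, 0.65, 0.002]
ft_force: [-0.3, 0.7, -2.2]
opening: 0.0277
grip_force: 40.5
```

```bash
python3 - <<'E'
from h import *
s=sense();T=T_tool();print(s["ee_pos"],s["opening"],s["ft_force"]);print(T[:3,:3].round(3))
t=np.array([.4885,.0037,T[2,3]]); print(T[:3,:3].T@(t-T[:3,3]))
E
```

```text
[0.36797443 0.22872371 0.1631367 ] 0.02766806843135251 [-0.28070743  0.74830663 -2.21410261]
[[ 0.155  0.988  0.004]
 [ 0.988 -0.155  0.002]
 [ 0.002  0.003 -1.   ]]
[-2.03604898e-01  1.53971163e-01  9.07446646e-05]
```

Emit:
{"method": "carry_out", "body": {"rows": [[[-0.025,0.019,0,0,0,0],[-0.05,0.038,0,0,0,0],[-0.075,0.057,0,0,0,0],[-0.1,0.076,0,0,0,0],[-0.125,0.095,0,0,0,0],[-0.15,0.114,0,0,0,0],[-0.177,0.135,0,0,0,0],[-0.204,0.155,0,0,0,0],[-0.204,0.155,0,0,0,0],[-0.204,0.155,0,0,0,0]]]}}

```text
time: 36.68
ee_pos: [0.4885, 0.0012, 0.1603]
tcp_rot: [-0.001, 0.761, 0.649, -0.001]
ft_force: [-0.4, 0.5, -3.1]
opening: 0.0273
grip_force: 40.5
```

Emit:
{"method": "carry_out", "body": {"rows": [[[0,0,0.03,0,0,0],[0,0,0.06,0,0,0],[0,0,0.08,0,0,0],[0,0,0.09,0,0,0],[0,0,0.097,0,0,0],[0,0,0.101,0,0,0],[0,0,0.101,0,0,0]]]}}

```text
time: 37.27
ee_pos: [0.4882, 0.0032, 0.0607]
tcp_rot: [-0.0, 0.76, 0.65, -0.0]
ft_force: [-0.1, -0.7, -1.8]
opening: 0.0278
grip_force: 40.5
```

Emit:
{"method": "carry_out", "body": {"rows": [[[0,0,0.001,0,0,0],[0,0,0.002,0,0,0],[0,0,0.003,0,0,0],[0,0,0.003,0,0,0]]]}}

```text
time: 37.6
ee_pos: [0.4895, 0.0027, 0.0598]
tcp_rot: [0.001, 0.76, 0.65, 0.001]
ft_force: [-2.6, 0.8, 16.1]
opening: 0.0275
grip_force: 43.3
```

Contact with the table; releasing and checking everything.

Emit:
{"method": "carry_out", "body": {"rows": [[[0,0,0,0,0,0],[0,0,0,0,0,0],[0,0,0,0,0,0],[0,0,0,0,0,0],[0,0,-0.02,0,0,0],[0,0,-0.06,0,0,0],[0,0,-0.1,0,0,0],[0,0,-0.14,0,0,0],[0,0.06,-0.18,0,0,0],[0,0.06,-0.18,0,0,0]]], "jaw": -0.3}}

```text
time: 38.43
ee_pos: [0.5497, -0.0068, 0.2417]
tcp_rot: [0.002, 0.76, 0.65, 0.002]
ft_force: [0.9, -0.4, -0.3]
opening: 0.0555
grip_force: 0.0
```

Emit:
{"method": "carry_out", "body": {"rows": [[[0,0,0,0,0,0],[0,0,0,0,0,0],[0,0,0,0,0,0]]]}}

```text
time: 38.68
ee_pos: [0.5466, -0.0065, 0.2369]
tcp_rot: [-0.001, 0.76, 0.65, -0.001]
ft_force: [-1.2, 0.3, -0.1]
opening: 0.0553
grip_force: 0.0
```

```bash
python3 - <<'E'
from h import *
s=sense();T=T_tool();print(s["ee_pos"])
im,d,P=cloud("wrist"); save(im,"o")
for o,ls in {"stapler":[(.04,.065),(.05,.065)],"tape_dispenser":[(.012,.07)]}.items():
    m=cv2.erode(silhouettes(o,"wrist")[0]["mask"].astype(np.uint8),np.ones((3,3)))>0
    for a,b in ls:
        p=P[m]; p=p[(p[:,2]>a)&(p[:,2]<b)]; print(o,rect(p[:,:2]),p[:,2].max())
p=P.reshape(-1,3)
for x in [.51,.52]:
    q=p[(p[:,2]>.03)&(p[:,2]<.05)&(p[:,1]>-.112)&(p[:,1]<-.06)&(abs(p[:,0]-x)<.003)]
    if len(q): print(x,np.percentile(q[:,1],[3,97]).round(4))
E
```

```text
[ 0.54658893 -0.00647972  0.23686493]
stapler (array([491.3,   3.7]), array([136.8,  27.2]), 80.8) 0.058443120784092195
stapler (array([489.3,  -3.3]), array([118.9,  24.8]), 80.6) 0.058443120784092195
tape_dispenser (array([564.8,   1. ]), array([131. ,  47.4]), 87.5) 0.06596382855322874
0.51 [-0.0912 -0.0826]
0.52 [-0.0917 -0.0834]
```

View pics/o.png

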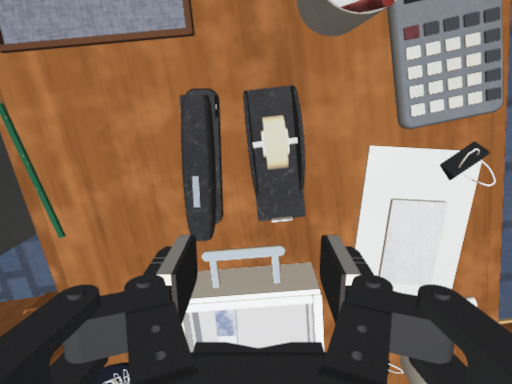

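The stapler (202,165) and dispenser (275,155) stand as before, within about 4 mm and 2 mm. The drawer is shut, with the eraser inside at (226,322).

```bash
python3 -c "
from rig import sign_off; print(sign_off())"
```

```text
the job is handed in; nothing more can be done
None
```

I handed the job in at about 39 s: memory stick flat on the note pad about 4 mm from its middle, drawer shut with the eraser inside, stapler and tape dispenser back within about 4 mm and 2 mm of where they stood, and the clip dish never approached; `sign_off` returned no verdict.

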